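# Stroke-test the uncapped check valve by its lever

## Robot

A 6-joint arm with a two-finger parallel gripper is mounted at the origin on the work surface. World frame = base frame: x ahead of the robot, y to its left, z up, the work surface at z = 0. Lengths are in m, angles in degrees, forces in N, time in s.
With the tool pointing down it reaches from about 0.275 to 0.85 m from the base axis. Payload 19 kg.
Tool frame: the origin (TCP) lies at the very end of the fingers, on their centre line; the grasp point (between the pads) lies 19 mm behind it (robot.grip_point_offset is the distance from the TCP to the grasp point, in m); z points along the fingers, y is the line along which they close (so a half turn about z gives the same grasp; the last joint's range is limited). The gripper opens to 85 mm and grips with 20 to 120 N. Pads are 22 mm wide; open, the fingers measure 114 mm over their backs; the gripper's body (76 mm by 85 mm) begins 54 mm behind the grasp point. The pads swing forward as they close: fully open they stand 13 mm farther back than shut.
Start: joints at [-84.225, 8.623, 82.357, -0, 89.026, -7.678], TCP at [0.134, -0.559, 0.231] pointing down, gripper open.
Joint ranges: [-160.23, 160.23], [-39.13, 120.54], [6.94, 153.29], [-79.49, 259.48], [9.18, 160.14], [-161.06, 161.06]. Speed limits (degrees/s): [108.29, 108.29, 127.2, 172.46, 172.46, 172.46].

## Interface

Orientations are given as [roll, pitch, yaw] about the fixed x, y, z axes, in that order (R = Rz(yaw) Ry(pitch) Rx(roll)).
In Python, from station import robot gives the robot as it stands. The module is installed in compiled form; this text tells all that it offers.
- The arm moves only by the tool servo_tool, never from a script. Its argument "steps" is one flat list of numbers, 7 for each row, row after row: the shift along the tool's x, y, z in units of 60 mm (1.0 is 60 mm), then the turn, a rotation vector about the tool's x, y, z in rad, then the finger opening in mm, from 0 to 85.4. In form: [tx, ty, tz, wx, wy, wz, hand, tx, ty, tz, wx, wy, wz, hand, ...]. A call has 1 to 12 rows; each row shifts and turns the commanded pose from where the row before left it, along the tool's axes as they then stand; what a row does not reach is not made up. A row lasts 1/8 s, in which the tool goes at most 62.5 mm and 10.7 degrees, less where a joint would pass 70% of its speed; a pose out of reach is approached as far as the arm can. A call is refused whole if a number of a shift passes 1 or a number of a turn 0.188, either way. A call with a gripper value outside its range is refused whole. The fingers move at their own pace and stop on an object; "newtons" is the grip in N (left out, the last holds). Time passes only in rows, so rows that do not move let the fingers close. It gives the time, the measured TCP pose, the force, the opening and the grip force at its end, in the units of the state.
- robot.sense(): the state, without advancing time (a new reading comes with each control period).
- robot.read_camera(name): name is "scene" or "top" or "wrist"; returns a dict with "img" (384x512x3 uint8, blue, green, red), "K" (3x3 intrinsics, pixels), "distortion" ([k1, k2, p1, p2, k3] as OpenCV has them; the pictures are not rectified), "pose" (4x4, takes a point from camera to world coordinates). Camera axes: x right, y down, z forward; pixel columns grow to the right and rows downward; lengths in m; the calibration is good to about 2 mm. A picture is of the moment at which its call begins. There is no depth.
- robot.sign_off(): hands the job in; it is judged then, once.
Trained networks look in a picture, given as the dict that the camera call returned (one of the last four; its "shot" number tells which), for a name from the list of things; names that differ only in an ending like _2 or _b are one class to them, and where a whole thing is asked for, a point or a joint stands for the part that bears it (a point fixed in the world has none). Each returns a list of dicts, best first, with "score" (0 to 1); they miss things now and then, are a little off and sometimes report something else, mostly with a low value. They report only what shows in the picture. A call takes as long as a camera call.
- robot.cut_out(picture, name): "pixels" (384x512 bool, what is visible of it) and "box" ([left, top, right, bottom] in pixels, round what is visible of it).
The state is a dict: "time_s": time; "joint_positions": joint angles; "qd": joint speeds; "joint_efforts": joint torques, N m; "tcp_pos": TCP position; "tool_rot": TCP orientation; "ft_force": force on the tool from outside, world axes, zero at the start; "moment": the same for the moment, N m; "width": finger opening in m; "gripper_force": force on a finger pad.
Only numpy, scipy, OpenCV 4.12 (cv2) and the standard library are available. Lean on these libraries where they do the work, as an engineer would, in place of code of your own. Each camera call takes 0.05 s, during which the arm holds its last target. There are 200 camera calls.

## Task

Two alike check valves stand on the bench, each with a sprung lever that ends in a yellow press plate. Stroke-test the one whose top is still open (no blue cap): with the fingertips press the yellow plate all the way down to the stop, so that the flap inside swings fully open, keep it there for two seconds, then ease the lever back up so that the flap comes down on its seat without slamming, and move clear. Only press, never pinch the lever, and leave the capped valve, its lever and everything else on the bench alone.

Things in the scene. Friction and masses are not known exactly. Their poses are not given: they have to be found in the camera images.
- valve_open: The check valve to test: polished steel, fixed, standing on its inlet flange (178 mm dia), 216 mm high. Open 66 mm bore on top; inside, the flap (74 mm steel disc) lies on a brass seat. Origin: centre of its underside; z up; y from the bore axis to the round bonnet cover (120 mm dia, ends at y = 113 mm), the side to which the lever reaches; lever plane at x = +92 mm.
- lever_open (a joint): Turn of lever, shaft and flap (one rigid assembly) of the uncapped valve, rad: 0 = at rest, flap on its seat, lever sloping 28 deg up from the shaft; grows as the plate is pressed down; 0.95 = flap fully open, at the stop, lever 26 deg downwards. Spring and flap weight push it back to 0: about 4 to 7 N on the plate to start, 6 to 10 N near the stop. Let go, it snaps shut.
- pad_open (a point): Centre of the top face of the yellow press plate on the long end of the uncapped valve's lever; moves with it. Plate 44 mm (x) by 64 mm (y, outwards along the lever), 6 mm thick; z is square to the plate. It lies 170 mm along the lever from the shaft and 12 mm above the lever's centre line; about 220 mm above the bench at rest, 66 mm at the stop.
- hub_open (a point): Point on the shaft's axis (130 mm above the bench, along the valve's x) in the lever's plane: the centre about which the yellow plate of the uncapped valve swings.
- valve_capped: The other check valve, same make and size and with the same lever, already tested: a blue plastic cap covers its top flange (224 mm high in all). Fixed; not to be operated. Origin and axes as the uncapped valve's.
- lever_capped (a joint): Turn of the capped valve's lever in rad, 0 at rest; must stay at rest.
- pad_capped (a point): Centre of the top face of the yellow press plate of the capped valve's lever.
- relief_a: Small polished steel relief valve standing upright, 165 mm high, 66 mm dia, with a white-capped side port reaching 54 mm from its axis (-x). Loose, 0.9 kg. Origin: centre of its underside.
- relief_b: Second such relief valve, same size. Loose.
- spanner: Steel spanner 190 mm long lying on the bench along its x. Loose. Origin: at its underside.
- screwdriver: Screwdriver 200 mm long lying on the bench along its x. Loose.
- bottle: White bottle with blue cap, 60 mm dia, 135 mm high, standing. Loose. Origin: centre of its underside.
- tape: Red roll, 90 mm outside dia, 24 mm high, lying flat. Loose. Origin: centre of its underside.
- cup: Aluminium parts bowl, 84 mm dia, 45 mm high. Loose. Origin: centre of its underside.

How it is judged:
By the outcome, as a careful person would: the job done as asked, in the order asked, and still so for the second after the job is handed in, with the robot touching nothing.
It also fails if it takes over 51 s, if anything falls off the work surface, if the arm or the gripper's body presses on something with over 40 N, if the wrist force passes 120 N, or if a joint passes its speed limit or range.

## Working session

There is one attempt and no reset: what is moved stays moved. The work goes in short steps, Python scripts to look and compute and a tool call to move; the robot and the scene stay as the last step left them, time stands still between calls to the robot, and variables do not carry over. Pictures are saved under pics/ and viewed, at most 10 in all, crops included, and the job is handed in when it is done.

Besides the shell and the picture viewer there is one more tool, called as name(argument=value, ...) on one line, values as JSON. servo_tool: Moves the arm, as the interface text tells. Its arguments: {"type":"object","properties":{"steps":{"type":"array","items":{"type":"number"}},"newtons":{"type":"number"}},"required":["steps"]}

```bash
mkdir -p pics; cat > h.py <<'E'
from station import robot
import numpy as np, cv2, pickle
def ray(p,uv):
    q=cv2.undistortPoints(np.array([[uv]],float),p["K"],np.array(p["distortion"]))[0,0]
    T=np.array(p["pose"]); d=T[:3,:3]@[q[0],q[1],1]; return T[:3,3],d/np.linalg.norm(d)
def atz(p,uv,z):
    o,d=ray(p,uv); return o+d*(z-o[2])/d[2]
def proj(p,X):
    Ti=np.linalg.inv(np.array(p["pose"])); r=cv2.Rodrigues(Ti[:3,:3])[0]
    return cv2.projectPoints(np.atleast_2d(np.array(X,float)),r,Ti[:3,3],np.array(p["K"],float),np.array(p["distortion"],float))[0][:,0]
def tri(a,b):
    A=np.zeros((3,3));c=np.zeros(3)
    for o,d in (a,b):
        M=np.eye(3)-np.outer(d,d);A+=M;c+=M@o
    return np.linalg.solve(A,c)
E
python3 - <<'E'
from h import *
for n in("scene","top"):
    p=robot.read_camera(n); cv2.imwrite(f"pics/{n}0.png",p["img"]); pickle.dump(p,open(n+".pkl","wb"))
    print(n,np.array(p["pose"]).round(3).tolist())
    for k in("valve_open","valve_capped","pad_open","lever_open"):
        for r in robot.cut_out(p,k)[:3]:
            ys,xs=np.where(r["pixels"]); print(k,round(r["score"],2),r["box"],xs.mean().round(1),ys.mean().round(1))
print(robot.sense())
E
```

```text
scene [[0.793, 0.431, -0.43, 1.071], [0.609, -0.552, 0.57, -0.665], [0.008, -0.713, -0.701, 0.986], [0.0, 0.0, 0.0, 1.0]]
valve_open 0.88 [91.2, 190.2, 210.2, 318.0] 141.6 261.3
valve_open 0.67 [261.4, 237.4, 286.3, 285.4] 275.3 261.7
valve_open 0.43 [274.3, 107.6, 293.4, 168.8] 283.3 129.2
valve_capped 0.63 [218.1, 110.4, 293.1, 212.2] 251.9 166.1
pad_open 0.75 [164.4, 194.8, 209.4, 268.6] 188.5 226.8
lever_open 0.64 [164.7, 190.4, 210.8, 271.3] 188.9 225.7
top [[-0.006, -0.989, 0.145, 0.386], [-1.0, 0.005, -0.01, 0.023], [0.01, -0.145, -0.989, 1.334], [0.0, 0.0, 0.0, 1.0]]
valve_open 0.78 [316.5, 188.9, 430.1, 253.5] 384.0 221.3
valve_capped 0.71 [318.5, 191.2, 431.5, 254.8] 384.7 221.7
valve_capped 0.55 [132.6, 187.9, 257.2, 259.8] 212.3 223.3
pad_open 0.73 [314.6, 195.8, 403.8, 232.0] 352.2 208.3
lever_open 0.73 [314.0, 192.0, 399.5, 230.6] 351.8 208.1
lever_open 0.37 [125.1, 156.4, 149.4, 178.8] 136.0 167.2
{'time_s': 0.5, 'joint_positions': array([-8.42241337e+01,  8.62361177e+00,  8.23582545e+01, -1.38750334e-03,
        8.90262896e+01, -7.67768222e+00]), 'qd': array([ 0.02405884, -0.07466844, -0.02379736, -0.02299383,  0.00157729,
       -0.01707519]), 'joint_efforts': array([-6.39990700e-03, -7.12307167e+01, -5.70735705e+01, -6.23164433e-04,
        1.63021741e-03,  4.68116502e-05]), 'tcp_pos': array([ 0.13374628, -0.55918752,  0.23124932]), 'tool_rot': array([-1.79991732e+02,  2.85235418e-04,  1.34535722e+01]), 'ft_force': array([ 0.39991808, -0.62177886,  0.11339873]), 'moment': array([-0.01311743,  0.05517951, -0.00319141]), 'gripper_force': 0.0, 'width': 0.08538957479977172}
```

View pics/scene0.png

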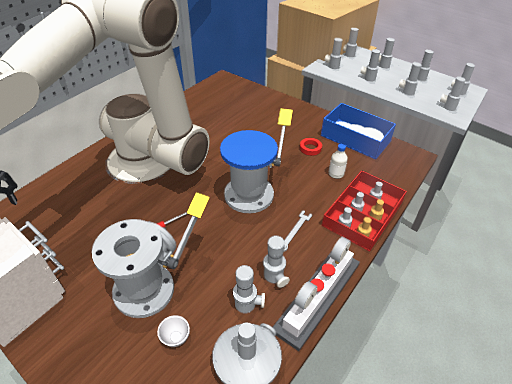

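View pics/top0.png

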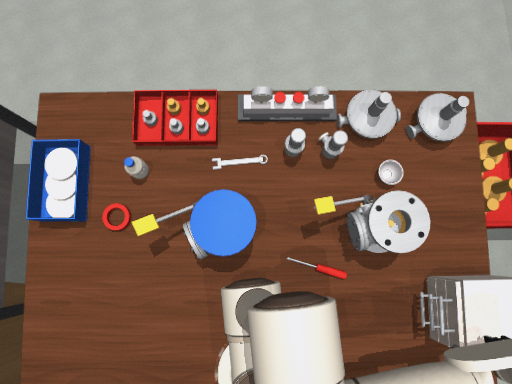

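The uncapped valve shows at top (398,222) and scene (127,247). Its yellow plate is at top (325,205) and scene (200,205). The capped valve is at top (223,222) and scene (250,150). Next I'll fit the uncapped valve's pose from the yellow plates and the flange.

```bash
python3 - <<'E'
from h import *
from scipy.optimize import least_squares
P={n:pickle.load(open(n+".pkl","rb")) for n in("scene","top")}
win={"scene":(180,185,220,225),"top":(305,190,345,220)}
obs={};full={}
for n,p in P.items():
    h=cv2.cvtColor(p["img"],cv2.COLOR_BGR2HSV); m=cv2.inRange(h,(22,120,120),(35,255,255))
    x0,y0,x1,y1=win[n]; k=np.zeros_like(m);k[y0:y1,x0:x1]=m[y0:y1,x0:x1]
    c=max(cv2.findContours(k,0,1)[0],key=cv2.contourArea)
    r=cv2.boxPoints(cv2.minAreaRect(c)); M=cv2.moments(k,True); obs[n]=(M["m10"]/M["m00"],M["m01"]/M["m00"])
    print(n,obs[n],M["m00"],r.round(1).tolist())
pad=tri(ray(P["scene"],obs["scene"]),ray(P["top"],obs["top"])); print("pad",pad.round(4),[ (proj(p,pad)[0]-obs[n]).round(2) for n,p in P.items()])
# flange centre: bright disc in top picture approx, from ellipse of bore circle / flange mask
print("flange top approx",atz(P["top"],(399,222),.216).round(4),atz(P["scene"],(128,247),.216).round(4))
# fit with yaw: pad = valve + R(yaw)[0.092, yh+170cos28-12 sin28 ,.130+..]
E
```

```text
scene (197.65281899109792, 204.68842729970328) 337.0 [[186.1999969482422, 212.3000030517578], [195.6999969482422, 191.0], [209.0, 196.89999389648438], [199.60000610351562, 218.1999969482422]]
top (324.5405405405405, 204.75) 296.0 [[313.70001220703125, 198.6999969482422], [332.20001220703125, 195.0], [335.29998779296875, 210.6999969482422], [316.8999938964844, 214.39999389648438]]
pad [ 0.5146 -0.1835  0.2176] [array([-0.34,  0.02]), array([-0.24, -0.22])]
flange top approx [ 0.4637 -0.3953  0.216 ] [ 0.4761 -0.3972  0.216 ]
```

```bash
python3 - <<'E'
from h import *
from scipy.optimize import least_squares
P={n:pickle.load(open(n+".pkl","rb")) for n in("scene","top")}
C={"scene":[[186.2,212.3],[195.7,191],[209,196.9],[199.6,218.2]],"top":[[313.7,198.7],[332.2,195],[335.3,210.7],[316.9,214.4]]}
a=np.radians(28)
def pts(q):
    c,s=np.cos(q[3]),np.sin(q[3]); ex=np.array([c,s,0]); ey=np.array([-s*np.cos(a),c*np.cos(a),np.sin(a)])
    return np.array([q[:3]+i*.022*ex+j*.032*ey for i,j in((-1,-1),(-1,1),(1,1),(1,-1))])
def f(q):
    r=[]
    for n in C:
        u=proj(P[n],pts(q)); o=np.array(C[n])
        r+=[u[k]-o[np.argmin(((o-u[k])**2).sum(1))] for k in range(4)]
    return np.ravel(r)
for y0 in(0,13,25):
    s=least_squares(f,[.5146,-.1835,.22,np.radians(y0)]); print(s.x[:3].round(4),np.degrees(s.x[3]).round(1),s.fun.std().round(2))
p=P["top"]
print("cap centre",atz(p,(223,222),.224).round(3),"cap left/right edge",atz(p,(255,222),.224).round(3))
s=robot.sense(); pad=np.array([.5146,-.1835])
y=np.radians(s["tool_rot"][2]); R=np.array([[np.cos(y),np.sin(y)],[np.sin(y),-np.cos(y)]])
print("delta tool xy mm",(R.T@(pad-s["tcp_pos"][:2])*1000).round(1))
E
```

```text
[ 0.5148 -0.1837  0.2186] 11.7 0.45
[ 0.5148 -0.1837  0.2186] 11.7 0.45
[ 0.5148 -0.1837  0.2186] 11.7 0.45
cap centre [0.466 0.102 0.224] cap left/right edge [0.466 0.013 0.224]
delta tool xy mm [ 457.8 -276.8]
```

servo_tool(steps=[0,0,-0.9,0,0,0,0,0,0,-0.9,0,0,0,0,0.6,-0.35,0,0,0,0,0,0.7,-0.4,0,0,0,0,0,0.7,-0.4,0,0,0,0,0,0.7,-0.4,0,0,0,0,0,0.7,-0.4,0,0,0,0,0,0.7,-0.4,0,0,0,0,0,0.7,-0.4,0,0,0,0,0,0.7,-0.4,0,0,0,0,0,0.7,-0.4,0,0,0,0,0,0.7,-0.4,0,0,0,0,0])

```text
time_s: 2.0
tcp_pos: [0.4823, -0.2311, 0.3394]
tool_rot: [180.0, -0.0, 13.5]
ft_force: [-0.0, -0.7, -1.0]
width: -0.0003
gripper_force: 0.0
```

servo_tool(steps=[0.4,-0.3,0,0,0,0,0,0.3,-0.25,0.2,0,0,0,0,0,0,0.4,0,0,0,0,0,0,0.4,0,0,0,0,0,0,0.3,0,0,0,0,0,0,0,0,0,0,0])

```text
time_s: 2.75
tcp_pos: [0.5141, -0.1904, 0.2604]
tool_rot: [-179.9, 0.1, 13.4]
ft_force: [0.1, -0.8, 0.7]
width: 0.0001
gripper_force: 0.0
```

```bash
python3 - <<'E'
from h import *
s=robot.sense(); print(s["time_s"],s["tcp_pos"],s["tool_rot"],s["ft_force"])
p=robot.read_camera("scene"); q=robot.read_camera("top")
a=cv2.resize(p["img"][150:300,110:260],(400,400)); u=proj(q,s["tcp_pos"])[0]; print(proj(p,s["tcp_pos"]),u)
b=cv2.resize(q["img"][140:290,260:410],(400,400))
cv2.imwrite("pics/a1.png",np.hstack([a,b]))
E
```

```text
2.75 [ 0.51407525 -0.19041732  0.26037222] [-1.79927222e+02  7.59564919e-02  1.34457016e+01] [ 0.11648727 -0.78661309  0.74570504]
[[193.87202158 195.11244093]] [329.65698007 202.88327341]
```

View pics/a1.png

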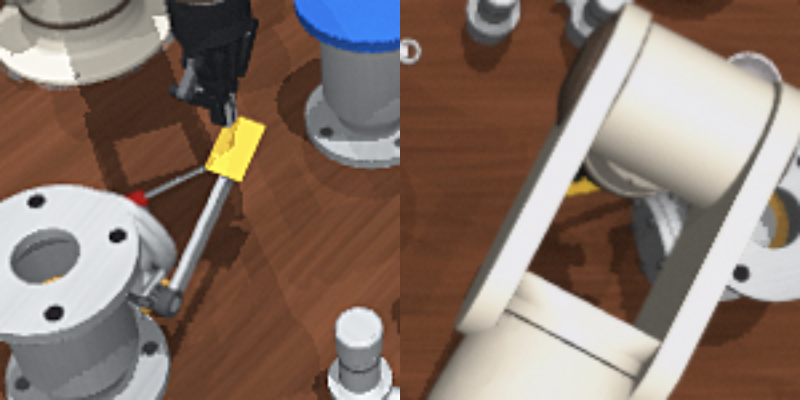

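The left view shows the closed fingertips right above the yellow plate, at crop (228,115), with the lever at rest. Everything is clear, so I'll start pressing.

servo_tool(steps=[0,0,0.25,0,0,0,0,0,0,0.25,0,0,0,0,0,-0.06,0.13,0,0,0,0,0,-0.06,0.13,0,0,0,0,0,-0.06,0.13,0,0,0,0,0,-0.06,0.13,0,0,0,0,0,-0.06,0.13,0,0,0,0])

```text
time_s: 3.72
tcp_pos: [0.5104, -0.1728, 0.1925]
tool_rot: [180.0, -0.1, 13.5]
ft_force: [0.1, -1.8, 4.7]
width: 0.0
gripper_force: 2.6
```

servo_tool(steps=[0,-0.04,0.15,0,0,0,0,0,-0.04,0.15,0,0,0,0,0,-0.03,0.15,0,0,0,0,0,-0.02,0.15,0,0,0,0,0,0,0.15,0,0,0,0,0,0,0.15,0,0,0,0,0,0,0.15,0,0,0,0,0,0,0.15,0,0,0,0,0,0.02,0.15,0,0,0,0,0,0.02,0.15,0,0,0,0])

```text
time_s: 4.97
tcp_pos: [0.5091, -0.167, 0.1023]
tool_rot: [-180.0, -0.0, 13.5]
ft_force: [-0.8, 4.5, 6.2]
width: 0.0002
gripper_force: 3.7
```

```bash
python3 - <<'E'
from h import *
s=robot.sense(); print(s["time_s"],s["tcp_pos"],s["ft_force"])
p=robot.read_camera("scene"); 
cv2.imwrite("pics/a2.png",cv2.resize(p["img"][150:300,110:260],(500,500)))
E
```

```text
4.975 [ 0.50910146 -0.16699087  0.10229268] [-0.8159744   4.46191661  6.2347866 ]
```

View pics/a2.png

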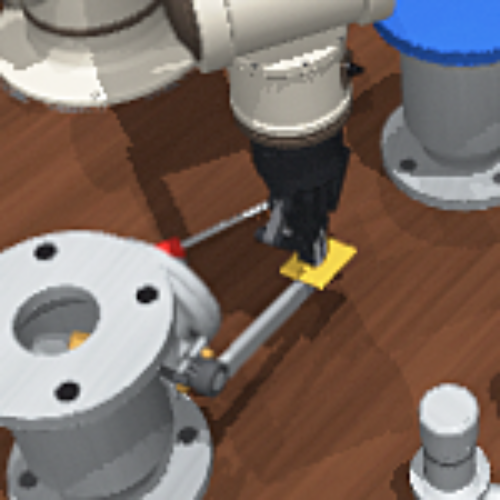

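The fingertips are centred on the plate at crop (318,262). The lever is below horizontal and the flap is lifting in the bore. I'll go on towards the stop.

servo_tool(steps=[0,0.02,0.07,0,0,0,0,0,0.02,0.07,0,0,0,0,0,0.02,0.07,0,0,0,0,0,0.02,0.07,0,0,0,0,0,0.02,0.07,0,0,0,0,0,0,0.04,0,0,0,0])

```text
time_s: 5.78
tcp_pos: [0.5105, -0.1731, 0.0791]
tool_rot: [-180.0, -0.0, 13.5]
ft_force: [-1.3, 2.7, 7.5]
width: 0.0001
gripper_force: 3.7
```

servo_tool(steps=[0,0,0.04,0,0,0,0,0,0,0.04,0,0,0,0,0,0,0.03,0,0,0,0,0,0,0,0,0,0,0])

```text
time_s: 6.28
tcp_pos: [0.5109, -0.1738, 0.0731]
tool_rot: [179.9, -0.1, 13.5]
ft_force: [0.2, -0.6, 8.0]
width: -0.0002
gripper_force: 3.2
```

servo_tool(steps=[0,0,0.03,0,0,0,0,0,0,0.03,0,0,0,0,0,0,0,0,0,0,0])

```text
time_s: 6.65
tcp_pos: [0.511, -0.1739, 0.0695]
tool_rot: [179.9, -0.1, 13.5]
ft_force: [0.1, -0.4, 7.5]
width: 0.0004
gripper_force: 3.2
```

servo_tool(steps=[0,0,0.03,0,0,0,0,0,0,0.02,0,0,0,0,0,0,0,0,0,0,0])

```text
time_s: 7.02
tcp_pos: [0.5113, -0.1743, 0.0679]
tool_rot: [179.8, -0.1, 13.5]
ft_force: [-5.7, -0.7, 24.2]
width: -0.0001
gripper_force: 11.1
```

Force jumped to 24 N, so the plate is at the stop. I'll hold for more than two seconds.

servo_tool(steps=[0,0,0,0,0,0,0,0,0,0,0,0,0,0,0,0,0,0,0,0,0,0,0,0,0,0,0,0,0,0,0,0,0,0,0,0,0,0,0,0,0,0,0,0,0,0,0,0,0,0,0,0,0,0,0,0,0,0,0,0,0,0,0,0,0,0,0,0,0,0,0,0,0,0,0,0,0,0,0,0,0,0,0,0])

```text
time_s: 8.52
tcp_pos: [0.5113, -0.1743, 0.0679]
tool_rot: [179.8, -0.1, 13.5]
ft_force: [-5.7, -1.8, 24.3]
width: -0.0005
gripper_force: 10.9
```

```bash
python3 - <<'E'
from h import *
s=robot.sense(); print(s["time_s"],s["tcp_pos"],s["ft_force"])
p=robot.read_camera("scene"); 
cv2.imwrite("pics/a3.png",cv2.resize(p["img"][150:300,110:260],(500,500)))
E
```

```text
8.525 [ 0.51128024 -0.17432151  0.06787982] [-5.66202051 -1.83541139 24.29326884]
```

View pics/a3.png

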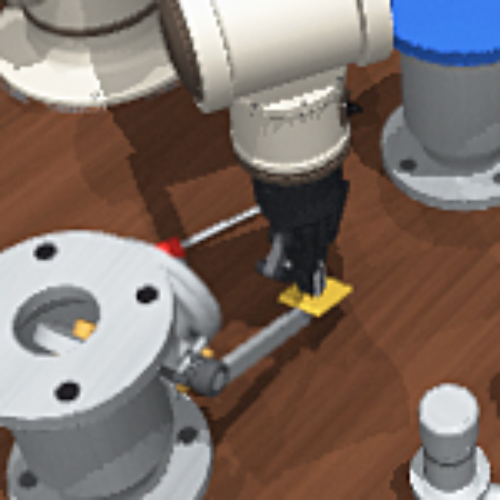

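servo_tool(steps=[0,0,0,0,0,0,0,0,0,0,0,0,0,0,0,0,0,0,0,0,0,0,0,0,0,0,0,0,0,0,0,0,0,0,0,0,0,0,0,0,0,0,0,0,0,0,0,0,0,0,0,0,0,0,0,0])

```text
time_s: 9.57
tcp_pos: [0.5113, -0.1743, 0.0679]
tool_rot: [179.8, -0.1, 13.5]
ft_force: [-4.8, -1.1, 24.3]
width: -0.0002
gripper_force: 10.9
```

The flap stands open in the bore and the lever is at its stop. It has been held there for about 2.5 s. Now I'll ease it back up along the same path.

servo_tool(steps=[0,0,-0.04,0,0,0,0,0,-0.02,-0.07,0,0,0,0,0,-0.02,-0.08,0,0,0,0,0,-0.02,-0.08,0,0,0,0,0,-0.02,-0.09,0,0,0,0,0,-0.02,-0.09,0,0,0,0,0,-0.02,-0.1,0,0,0,0,0,-0.02,-0.1,0,0,0,0,0,0,-0.1,0,0,0,0,0,0,-0.1,0,0,0,0,0,0,-0.1,0,0,0,0,0,0,-0.1,0,0,0,0])

```text
time_s: 11.08
tcp_pos: [0.5085, -0.1648, 0.1294]
tool_rot: [-180.0, -0.0, 13.5]
ft_force: [-1.1, 4.8, 7.0]
width: 0.0
gripper_force: 3.1
```

servo_tool(steps=[0,0,-0.1,0,0,0,0,0,0,-0.1,0,0,0,0,0,0.02,-0.1,0,0,0,0,0,0.02,-0.1,0,0,0,0,0,0.03,-0.1,0,0,0,0,0,0.03,-0.1,0,0,0,0,0,0.03,-0.1,0,0,0,0])

```text
time_s: 11.95
tcp_pos: [0.5104, -0.1728, 0.1715]
tool_rot: [180.0, -0.0, 13.5]
ft_force: [-1.2, 3.2, 5.8]
width: 0.0002
gripper_force: 2.7
```

servo_tool(steps=[0,0.025,-0.07,0,0,0,0,0,0.025,-0.07,0,0,0,0,0,0.025,-0.07,0,0,0,0,0,0.025,-0.06,0,0,0,0,0,0.025,-0.06,0,0,0,0,0,0.025,-0.06,0,0,0,0,0,0.025,-0.05,0,0,0,0,0,0.025,-0.05,0,0,0,0,0,0.025,-0.05,0,0,0,0,0,0.025,-0.04,0,0,0,0,0,0.02,-0.04,0,0,0,0,0,0.02,-0.04,0,0,0,0])

```text
time_s: 13.45
tcp_pos: [0.5144, -0.1899, 0.211]
tool_rot: [180.0, -0.0, 13.5]
ft_force: [-1.0, -0.1, 3.9]
width: -0.0001
gripper_force: 2.2
```

servo_tool(steps=[0,0,-0.03,0,0,0,0,0,0,-0.03,0,0,0,0,0,0,-0.025,0,0,0,0,0,0,-0.025,0,0,0,0,0,0,-0.02,0,0,0,0,0,0,-0.02,0,0,0,0,0,0,-0.02,0,0,0,0,0,0,-0.02,0,0,0,0,0,0,-0.02,0,0,0,0,0,0,-0.02,0,0,0,0,0,0,-0.02,0,0,0,0,0,0,-0.02,0,0,0,0])

```text
time_s: 14.95
tcp_pos: [0.5143, -0.1899, 0.2265]
tool_rot: [-180.0, 0.0, 13.5]
ft_force: [-0.2, 0.9, 0.5]
width: 0.0005
gripper_force: 0.0
```

Force has dropped to zero at z = 0.2265 m, close to the computed rest height. I'll lift slowly a little more, then move clear.

servo_tool(steps=[0,0,-0.02,0,0,0,0,0,0,-0.02,0,0,0,0,0,0,-0.03,0,0,0,0,0,0,-0.05,0,0,0,0,0,0,-0.2,0,0,0,0,0,0,-0.4,0,0,0,0,0,0,-0.6,0,0,0,0,0,0,-0.6,0,0,0,0,0,0,-0.4,0,0,0,0,0,0,0,0,0,0,0])

```text
time_s: 16.2
tcp_pos: [0.5146, -0.1901, 0.3682]
tool_rot: [179.9, -0.2, 13.5]
ft_force: [0.1, -0.9, 0.3]
width: -0.0001
gripper_force: 0.0
```

```bash
python3 - <<'E'
from h import *
s=robot.sense(); print(s["time_s"],s["tcp_pos"],s["ft_force"])
p=robot.read_camera("scene"); o=pickle.load(open("scene.pkl","rb"))
for q in(o,p):
    m=cv2.inRange(cv2.cvtColor(q["img"],cv2.COLOR_BGR2HSV),(22,120,120),(35,255,255))
    for w in((180,185,220,225),(270,100,300,130)):
        k=m[w[1]:w[3],w[0]:w[2]]; ys,xs=np.where(k); print(w,len(xs),(xs.mean()+w[0]).round(2),(ys.mean()+w[1]).round(2))
cv2.imwrite("pics/a4.png",p["img"])
E
```

```text
16.2 [ 0.51457657 -0.19008722  0.3681525 ] [ 0.07905471 -0.93527605  0.3281912 ]
(180, 185, 220, 225) 337 197.65 204.69
(270, 100, 300, 130) 210 284.8 116.62
(180, 185, 220, 225) 336 197.54 204.8
(270, 100, 300, 130) 209 284.82 116.59
```

View pics/a4.png

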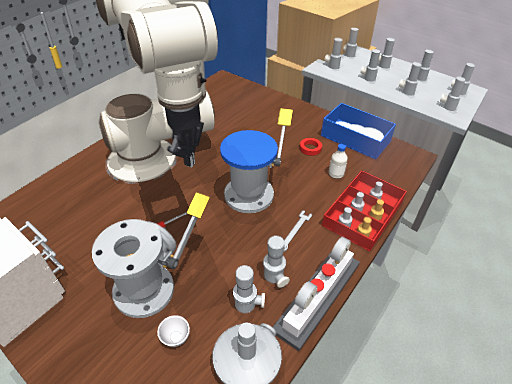

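Both levers are back at rest: the yellow plates sit at (198,205) and (285,117), unchanged from the start. The gripper is clear above them and nothing else has moved.

```bash
python3 -c "
from station import robot
print(robot.sign_off())"
```

```text
the job is handed in; nothing more can be done
None
```

I stroke-tested the uncapped valve: the plate was pressed to the stop at about 24 N, held there about 2.5 s, then eased back onto its seat; the arm moved clear, nothing else on the bench moved, and the job is handed in.

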